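# Gauge the orange needle tube in the bench caliper

### The job

Stand the orange needle tube upright on the bench caliper's base plate, between the open jaws, and let go of it. Then slide the caliper's carriage by its blue post until the jaws just close on the tube, so that it is lightly held by both jaws, without squeezing so hard that the moving jaw leans. Let go and leave the jaws closed on the tube, with the other things on the table where they are.

Things in the scene. Friction and masses are not known exactly. Their poses are not given: they have to be found in the camera images.
- tube: the needle tube: closed upright cylinder, orange with a black disc on its flat top, 60 mm tall, 35 to 39 mm in diameter (the exact value is what the caliper is to find), about 70 g; origin at the centre of its underside, z up its axis. It starts standing on the table near the rod and the block; the three swap places
- rod: slim brown wooden rod standing on the table, 24 mm across, 65 mm tall; origin at the centre of its underside; not needed, leave it
- block: pale wooden block standing on the table, 34 by 34 mm, 55 mm tall; origin at the centre of its underside; not needed, leave it
- caliper: bench caliper bolted to the table at any angle: grey base plate 150 (x) by 260 (y) by 8 mm; origin at the centre of its underside, z up. A steel beam, top 34 mm up, runs along y at x = -45 mm. Both jaws reach from it to x = +50 mm, 12 to 44 mm above the table. The tube is to stand on the plate between them, its axis within x = 0 to +45 mm (+20 mm is good)
- anvil: the fixed steel jaw, 16 mm thick, part of the caliper (same origin and axes as the caliper): its flat measuring face looks to the caliper's +y and lies at caliper y = -60 mm
- jaw: the moving steel jaw, 15 mm thick, on an upright sprung pivot on the carriage. Origin on the pivot axis at table height, at caliper x = -45 mm, 7.5 mm behind (+y of) its measuring face, which looks to caliper -y, at the fixed jaw. Axes parallel to the caliper's unless it leans; a lean of 0.02 rad (about 6 N of squeeze) is too much, a squeeze of 2 to 5 N is right
- jaw_tip (a point): top outer end of the moving jaw's measuring face (caliper x = +50 mm, 44 mm above the table). Force on the jaw leans it about its pivot, about 20 N m per rad: with the tube at caliper x = +20 mm, 65 mm from the pivot, each newton of squeeze gives 0.0033 rad and pushes the jaw back 0.2 mm at the tube
- carriage (a joint): slide of the carriage along the caliper's y, reading the gap between the two jaw faces when the jaw does not lean, in m: 0 closed, 0.11 fully open; it starts between 0.075 and 0.105. It slides with a steady drag of about 5 N either way (plus a slight 2 N per m/s) and stays where it is left
- post_top (a point): centre of the top of the carriage's blue grip post, 103 mm above the table. The post is 16 mm (along the caliper's y) by 24 mm (along x) and stands 57 mm above the carriage block (34 by 36 mm, top 46 mm above the table). At a gap g it is at caliper x = -45 mm, y = -26 mm + g
- case: flat clear needle case, 60 by 100 by 14 mm; leave it
- jar: amber glass jar with a white cap, 56 mm across, 75 mm tall; leave it
- awl: small awl with a dark wooden handle, lying, 115 mm long; leave it

How it is judged:
By the outcome, as a careful person would: the job done as asked, in the order asked, and still so for the second after the job is handed in, with the robot touching nothing.
It also fails if it takes over 64 s, if anything falls off the work surface, if the arm or the gripper's body presses on something with over 40 N, if the wrist force passes 120 N, or if a joint passes its speed limit or range.

### The arm

A 6-joint arm with a two-finger parallel gripper is mounted at the origin on the work surface. World frame = base frame: x ahead of the robot, y to its left, z up, the work surface at z = 0. Lengths are in mm, angles in rad, forces in N, time in s.
With the tool pointing down it reaches from about 375 to 975 mm from the base axis. Payload 3.8 kg.
Tool frame: the origin (TCP) lies where the fingers leave the gripper's body, on its centre line; the fingertips stand 64 mm ahead of it and the grasp point (between the pads) lies 45 mm ahead of it; y points along the fingers, z is the direction in which the jaws open and shut, and the axes are right-handed (so a half turn about y gives the same grasp; the last joint's range is limited). The gripper opens to 88 mm and grips with 3 to 60 N. Pads are 18 mm wide; open, the fingers measure 123 mm over their backs; the gripper's body (75 mm by 187 mm) begins 45 mm behind the grasp point.
Start: joints at [-1.383, 0.264, 1.604, -0, 1.274, -0.037], TCP at [150.46, -658.013, 302.706] pointing down, gripper open.
Joint ranges: [-2.63, 2.63], [-0.94, 2.18], [0.31, 2.57], [-1.31, 4.45], [0, 2.66], [-2.55, 2.55]. Speed limits (rad/s): [2.57, 2.57, 3.14, 3.14, 3.14, 3.14].

### API

Orientations are given as a rotation vector (axis times angle).
In Python, from cell import manip, imaging gives the robot as it stands.
- The arm moves only by the tool arm_command, never from a script. Its argument "plan" is a list of rows, each an object with "linear": the shift along the tool's x, y, z in mm, a list of three; "rotation": the turn, a rotation vector about the tool's x, y, z in degrees, a list of three; "grip": the opening, from 0 (shut) to 1 (fully open). A call has 1 to 5 rows; each row is the pose to reach, as a shift and turn from the pose commanded when the call began, along the tool's axes at that moment; what a row does not reach only later rows make up. A row lasts 1/10 s, in which the tool goes at most 50 mm and 8.59 degrees, less where a joint would pass 70% of its speed; a pose out of reach is approached as far as the arm can. A call with a gripper value outside its range is refused whole. The fingers move at their own pace and stop on an object; "grip_force" is the grip in N (left out, the last holds). Time passes only in rows, so rows that repeat a pose let the fingers close. It gives the time, the measured TCP pose, the force and the opening at its end, in the units of the state.
- manip.get_state(): the state, without advancing time (a new reading comes with each control period).
- imaging.snapshot(name): name is "scene" or "top" or "wrist"; returns (picture, depth): 400x640x3 uint8, red, green, blue; 400x640 float32, mm along the optical axis (not along the pixel's ray), 0 where there is no reading.
- imaging.camera_params(name): a dict with "vertical_fov" (degrees; the focal length in pixels is half the picture's height over the tangent of half this angle, whatever the lens; pixels are square), "cx", "cy" (the principal point, pixels), "xyz" and "orientation" of the camera in the world. Camera axes: x right, y down, z forward; pixel columns grow to the right and rows downward; lengths in mm; the calibration is good to about 2 mm. The wrist camera is an equidistant fisheye: a pixel r from the principal point sees the ray r / f radians off the axis. A picture is of the moment at which its call begins: read the wrist's pose just before it. camera_params takes no time and is no camera call; for the wrist camera it gives the pose at the moment of the call.
- manip.finish_job(): hands the job in, once; it reports no verdict.
Trained networks look in the newest picture that a camera, given by its name, has taken for a name from the list of things; names that differ only in an ending like _2 or _b are one class to them, and where a whole thing is asked for, a point or a joint stands for the part that bears it (a point fixed in the world has none). Each returns a list of dicts, best first, with "confidence" (0 to 1); they miss things now and then, are a little off and sometimes report something else, mostly with a low value. They report only what shows in the picture. A call takes as long as a camera call.
- imaging.cut_out(camera, name): "mask" (400x640 bool, what is visible of it).
- imaging.tip_of(camera, name): "centre" ([x, y, z] in mm, in world coordinates, good to about 4 mm: a listed point, or the origin of a listed thing).
The state is a dict: "time_s": time; "qpos": joint angles; "qd": joint speeds; "tau": joint torques, N m; "tool_pos": TCP position; "ee_rot": TCP orientation; "wrist_force": force on the tool from outside, world axes, zero at the start; "torque": the same for the moment, N m; "gripper_width": opening from 0.0 (shut) to 1.0 (fully open).
Only numpy, scipy, OpenCV 4.12 (cv2) and the standard library are available. Lean on these libraries where they do the work, as an engineer would, in place of code of your own. Each camera call takes 0.05 s, during which the arm holds its last target.

## Working session

There is one attempt and no reset: what is moved stays moved. The work goes in short steps, Python scripts to look and compute and a tool call to move; the robot and the scene stay as the last step left them, time stands still between calls to the robot, and variables do not carry over. Pictures are saved under pics/ and viewed, and the job is handed in when it is done.

Besides the shell and the picture viewer there is one more tool, called as name(argument=value, ...), one argument or row to a line, values as JSON. arm_command: Moves the arm, as the interface text tells. Its arguments: {"type":"object","properties":{"plan":{"type":"array","items":{"type":"object","properties":{"linear":{"type":"array","items":{"type":"number"}},"rotation":{"type":"array","items":{"type":"number"}},"grip":{"type":"number"}}}},"grip_force":{"type":"number"}},"required":["plan"]}

```bash
ls; mkdir -p pics; cat > h.py <<'E'
import numpy as np,cv2
from scipy.spatial.transform import Rotation as R
from cell import manip, imaging
def cam(n):
    p=imaging.camera_params(n); f=200/np.tan(np.radians(p['vertical_fov'])/2); return p,f
E
python3 - <<'E'
from h import *
s=manip.get_state(); print(s)
for n in ("scene","top","wrist"):
    print(n,imaging.camera_params(n))
for n in ("scene","top"):
    p,d=imaging.snapshot(n); cv2.imwrite(f"pics/{n}0.png",p[:,:,::-1]); np.save(n+"d.npy",d)
for o in ("tube","rod","block","caliper","jaw","jaw_tip","post_top","case","jar","awl"):
    for n in ("top","scene"):
        print(o,n,[(np.round(r['centre'],1),round(r['confidence'],2)) for r in imaging.tip_of(n,o)[:2]])
E
```

```text
pics
{'time_s': 0.0, 'qpos': array([-1.38290281e+00,  2.64747484e-01,  1.60532501e+00, -4.45957592e-05,
        1.27367343e+00, -3.68646224e-02]), 'qd': array([ 0.00031892,  0.00057543, -0.00157965,  0.00057649, -0.00202793,
       -0.00073396]), 'tau': array([-5.43926744e-04, -5.02110958e+01, -3.56881750e+01,  7.26679643e-02,
        2.91934633e-02, -1.95240677e-04]), 'tool_pos': array([ 150.34613329, -657.48630015,  301.41810759]), 'ee_rot': array([-0.2375164 ,  2.10484718, -2.1003108 ]), 'wrist_force': array([ 0.01031426, -0.34577238,  0.28083589]), 'torque': array([ 0.00727744,  0.01576753, -0.0177223 ]), 'gripper_width': 1.003535230855085}
scene {'vertical_fov': 54.27857841667718, 'cx': 315.1875407322556, 'cy': 204.83252206990852, 'xyz': array([1282.61726809,  242.34445906,  885.64013194]), 'orientation': array([-1.54169097, -2.0644985 ,  0.82332334])}
top {'vertical_fov': 57.097613993716855, 'cx': 316.03488102115426, 'cy': 198.996339450718, 'xyz': array([ 318.97665879,    2.16426235, 1220.60770084]), 'orientation': array([-2.11917968,  2.11140821, -0.19806087])}
wrist {'vertica
[... 561 characters left out ...]
)]
caliper scene [(array([546.2, -90.5,   0.8]), 0.85), (array([498.9, -42.2, 102.9]), 0.35)]
jaw top [(array([499.9, -69.4,   3.6]), 0.72)]
jaw scene [(array([502. , -71.8,   3. ]), 0.63)]
jaw_tip top [(array([594.2, -66.4,  47.6]), 0.71)]
jaw_tip scene [(array([593.7, -64.5,  45. ]), 0.66), (array([456.5, 180.9,   1. ]), 0.16)]
post_top top [(array([498.1, -44. , 104.2]), 0.57)]
post_top scene [(array([495.4, -45.9, 101.5]), 0.91)]
case top []
case scene [(array([445.4, 454. ,  -2.4]), 0.67), (array([594. , -65.9,  43.4]), 0.21)]
jar top [(array([ 396.7, -442.7,    2.3]), 0.64)]
jar scene [(array([ 398.9, -443.3,    0.5]), 0.7), (array([448.6, 450.6,  -1. ]), 0.69)]
awl top []
awl scene []
```

View pics/scene0.png

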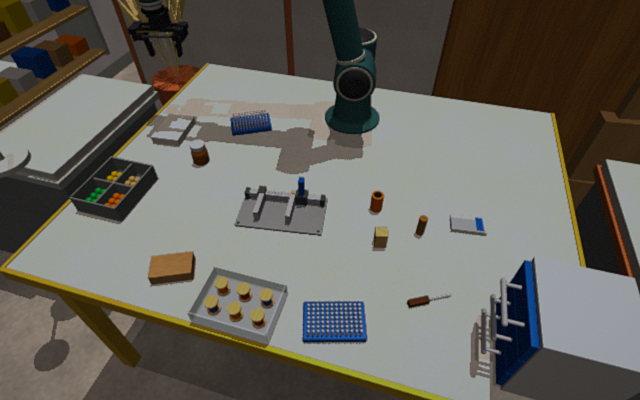

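View pics/top0.png

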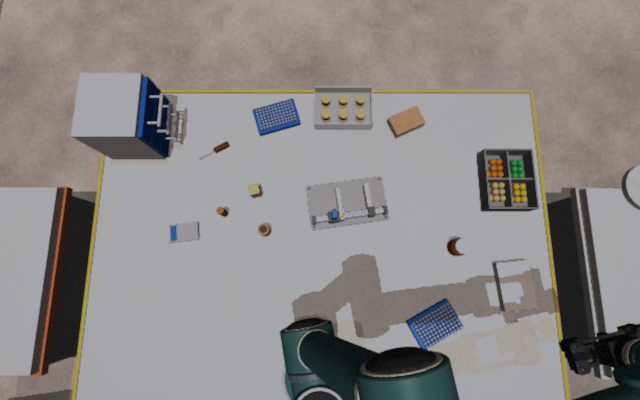

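```bash
python3 - <<'E'
from h import *
s=manip.get_state(); print(np.round(R.from_rotvec(s['ee_rot']).as_matrix(),3), s['time_s'])
p=imaging.camera_params("wrist");print(np.round(R.from_rotvec(p['orientation']).as_matrix(),3))
p,f=cam("top");M=R.from_rotvec(p['orientation']).as_matrix()
d=np.load("topd.npy");v,u=np.mgrid[:400,:640]
P=np.stack([(u-p['cx'])/f*d,(v-p['cy'])/f*d,d],-1)@M.T+p['xyz']
imaging.snapshot("top")
m=imaging.cut_out("top","caliper");print([ (r['confidence'],r['mask'].sum()) for r in m])
mk=m[0]['mask']; Q=P[mk]
low=Q[Q[:,2]<22]; print(np.percentile(low[:,2],[5,50,95]))
rect=cv2.minAreaRect(Q[Q[:,2]<50][:,:2].astype(np.float32));print(rect)
T=Q[(Q[:,2]>38)&(Q[:,2]<60)];print(len(T))
cv2.imwrite("pics/c1.png",cv2.resize(cv2.imread("pics/top0.png")[160:250,230:410],None,fx=4,fy=4,interpolation=cv2.INTER_NEAREST))
E
```

```text
[[-0.975 -0.     0.223]
 [-0.223 -0.    -0.975]
 [ 0.    -1.     0.   ]] 1.1
[[ 0.223 -0.935 -0.277]
 [-0.975 -0.214 -0.063]
 [-0.     0.284 -0.959]]
[(0.72, np.int64(3425))]
[ 4.75456154  8.75647869 13.33291995]
((550.2354125976562, -92.38180541992188), (156.21258544921875, 264.6769714355469), 9.045572280883789)
458
```

View pics/c1.png

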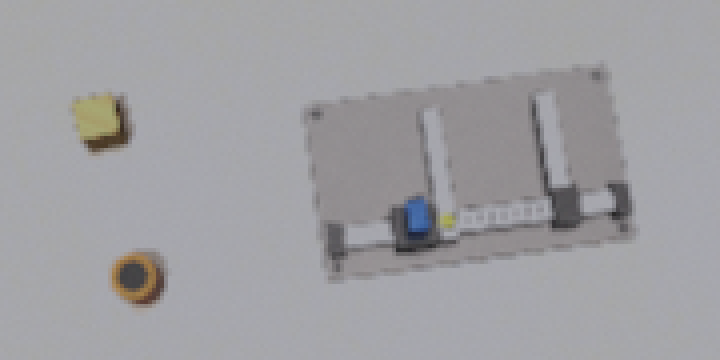

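```bash
cat >> h.py <<'E'
def go(x,y,z,yawz,s=None):
    """TCP target world, tool z axis yaw deg, pointing down -> tool shift/rot"""
    s=s or manip.get_state(); A=R.from_rotvec(s['ee_rot']); 
    c,w=np.cos(np.radians(yawz)),np.sin(np.radians(yawz))
    tz=np.array([c,w,0]);ty=np.array([0,0,-1.]);tx=np.cross(ty,tz)
    B=R.from_matrix(np.stack([tx,ty,tz],1))
    print("lin",np.round(A.inv().apply(np.array([x,y,z])-s['tool_pos']),1),"rot",np.round((A.inv()*B).as_rotvec(degrees=True),2),
      "at",np.round(s['tool_pos'],1),"t",s['time_s'],"F",np.round(s['wrist_force'],2),"g",round(s['gripper_width'],3))
def wpts(n,m=None):
    """world points of all wrist/other pixels from depth"""
    p,f=cam(n); im,d=imaging.snapshot(n); v,u=np.mgrid[:400,:640]
    a,b=(u-p['cx'])/f,(v-p['cy'])/f
    if n=='wrist':
        r=np.hypot(a,b)+1e-9; k=np.tan(np.minimum(r,1.5))/r; a,b=a*k,b*k
    P=np.stack([a*d,b*d,d],-1)@R.from_rotvec(p['orientation']).as_matrix().T+p['xyz']
    P[d==0]=np.nan
    return im,P
E
python3 -c "
from h import *
go(520,-90,330,9)"
```

```text
lin [-486.9  -27.3 -471.4] rot [  0.   -86.12   0.  ] at [ 150.4 -658.   302.7] t 1.2 F [-0.42 -0.14 -0.17] g 0.995
```

arm_command(
  plan=[
    {"linear":[-487,-27,-471],"rotation":[0,-86,0],"grip":0.75},
    {"linear":[-487,-27,-471],"rotation":[0,-86,0],"grip":0.75},
    {"linear":[-487,-27,-471],"rotation":[0,-86,0],"grip":0.75},
    {"linear":[-487,-27,-471],"rotation":[0,-86,0],"grip":0.75},
    {"linear":[-487,-27,-471],"rotation":[0,-86,0],"grip":0.75},
  ],
)

```text
time_s: 1.7
tool_pos: [287.5, -447.0, 312.9]
ee_rot: [-0.869, 1.629, -1.63]
wrist_force: [1.5, 0.4, 1.4]
gripper_width: 0.751
```

```bash
python3 -c "
from h import *
go(520,-90,330,9)"
```

```text
lin [-426.   -17.1   -5.6] rot [-3.000e-02 -4.283e+01  2.000e-02] at [ 287.5 -447.   312.9] t 1.7 F [1.5  0.4  1.42] g 0.751
```

arm_command(
  plan=[
    {"linear":[-426,-17,-6],"rotation":[0,-43,0],"grip":0.75},
    {"linear":[-426,-17,-6],"rotation":[0,-43,0],"grip":0.75},
    {"linear":[-426,-17,-6],"rotation":[0,-43,0],"grip":0.75},
    {"linear":[-426,-17,-6],"rotation":[0,-43,0],"grip":0.75},
    {"linear":[-426,-17,-6],"rotation":[0,-43,0],"grip":0.75},
  ],
)

```text
time_s: 2.2
tool_pos: [424.8, -238.2, 323.2]
ee_rot: [-1.28, 1.089, -1.092]
wrist_force: [-0.3, -1.1, -0.2]
gripper_width: 0.749
```

```bash
python3 -c "
from h import *
go(520,-90,330,9)"
```

```text
lin [-131.1   -6.8  117.6] rot [-0.06  0.16  0.05] at [ 424.8 -238.2  323.2] t 2.2 F [-0.26 -1.12 -0.15] g 0.749
```

arm_command(
  plan=[
    {"linear":[-131,-7,118],"rotation":[0,0,0],"grip":0.75},
    {"linear":[-131,-7,118],"rotation":[0,0,0],"grip":0.75},
    {"linear":[-131,-7,118],"rotation":[0,0,0],"grip":0.75},
    {"linear":[-131,-7,118],"rotation":[0,0,0],"grip":0.75},
    {"linear":[-131,-7,118],"rotation":[0,0,0],"grip":0.75},
  ],
)

```text
time_s: 2.7
tool_pos: [522.1, -89.7, 329.9]
ee_rot: [-1.279, 1.091, -1.092]
wrist_force: [0.2, -0.4, -0.2]
gripper_width: 0.751
```

```bash
python3 - <<'E'
from h import *
go(520,-90,330,9)
im,P=wpts("wrist"); np.save("P1.npy",P); cv2.imwrite("pics/w1.png",im[:,:,::-1])
for o in ("caliper","jaw","jaw_tip","post_top","anvil"):
    print(o,[(np.round(r['centre'],1),round(r['confidence'],2)) for r in imaging.tip_of("wrist",o)[:2]])
E
```

```text
lin [ 0.  -0.1 -2.2] rot [-0.07  0.08 -0.03] at [522.1 -89.7 329.9] t 2.7 F [ 0.25 -0.37 -0.19] g 0.751
caliper [(array([546.8, -91.5,  -1.1]), 0.8)]
jaw []
jaw_tip [(array([597.5, -58.2,  44.9]), 0.85)]
post_top [(array([495. , -44.4,  99.2]), 0.87)]
anvil []
```

View pics/w1.png

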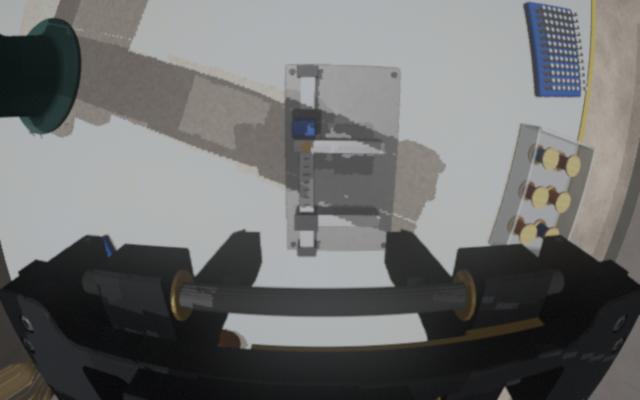

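```bash
python3 - <<'E'
from h import *
P=np.load("P1.npy")
# table height check
reg=P[60:252,200:460].reshape(-1,3); reg=reg[~np.isnan(reg).any(1)]
print("z hist",np.histogram(reg[:,2],bins=np.arange(-6,110,4)))
tab=reg[np.abs(reg[:,2])<4]; print("tab",np.median(tab[:,2]))
T=reg[(reg[:,2]>5)&(reg[:,2]<12)]
for q in (0.5,2):
  pass
rect=cv2.minAreaRect(reg[reg[:,2]>5][:,:2].astype(np.float32));print(rect)
for yaw in np.arange(5,13,.5):
  c,s=np.cos(np.radians(yaw)),np.sin(np.radians(yaw))
  D=reg[:,:2]-[546.8,-91.5]; X=D@[c,s];Y=D@[-s,c]
  J=(reg[:,2]>40)&(reg[:,2]<49)&(X>-20)&(X<45)
  a=J&(Y<-40); b=J&(Y>0)
  print(yaw,a.sum(),b.sum(),np.round([np.percentile(Y[a],2),np.percentile(Y[a],98),np.percentile(Y[b],2),np.percentile(Y[b],98)],1))
E
```

```text
z hist (array([ 4249, 23715,  2068, 12474,    48,    81,   106,   114,   168,
        1583,   443,   355,  2329,    95,    19,     1,     0,     2,
           2,     1,    10,     9,     1,     0,     1,     2,   257,
         118]), array([ -6,  -2,   2,   6,  10,  14,  18,  22,  26,  30,  34,  38,  42,
        46,  50,  54,  58,  62,  66,  70,  74,  78,  82,  86,  90,  94,
        98, 102, 106]))
tab -1.1475479386696463
((548.0868530273438, -90.53921508789062), (150.96270751953125, 259.8810119628906), 7.999545574188232)
5.0 600 657 [-74.5 -58.3  20.2  36.4]
5.5 601 659 [-74.5 -58.4  20.2  36. ]
6.0 601 659 [-74.6 -58.7  20.3  35.7]
6.5 600 658 [-74.6 -59.   20.3  35.4]
7.0 597 653 [-74.7 -59.1  20.3  35.2]
7.5 602 655 [-74.9 -59.3  20.4  34.9]
8.0 597 661 [-75.1 -59.5  20.2  34.6]
8.5 602 660 [-75.4 -59.6  20.2  34.4]
9.0 595 659 [-75.7 -59.7  20.3  34.2]
9.5 600 652 [-75.9 -59.5  20.2  33.9]
10.0 596 652 [-76.2 -59.5  20.1  33.9]
10.5 598 660 [-76.4 -59.3  19.8  34. ]
11.0 602 660 [-76.7 -59.3  19.5  34.1]
11.5 595 659 [-76.9 -59.2  19.2  34.1]
12.0 604 656 [-77.2 -59.1  18.9  34.3]
12.5 595 654 [-77.5 -59.3  18.6  34.4]
```

```bash
python3 -c "
from h import *
go(455,130,250,8.3)"
```

```text
lin [-230.9   79.5  -30.3] rot [0.02 0.42 0.01] at [519.9 -93.7 329.5] t 3.0 F [ 0.69 -0.33 -0.51] g 0.751
```

arm_command(
  plan=[
    {"linear":[-231,79,-30],"rotation":[0,0.4,0],"grip":0.75},
    {"linear":[-231,79,-30],"rotation":[0,0.4,0],"grip":0.75},
    {"linear":[-231,79,-30],"rotation":[0,0.4,0],"grip":0.75},
    {"linear":[-231,79,-30],"rotation":[0,0.4,0],"grip":0.75},
    {"linear":[-231,79,-30],"rotation":[0,0.4,0],"grip":0.75},
  ],
)

```text
time_s: 3.5
tool_pos: [454.6, 131.7, 250.2]
ee_rot: [-1.274, 1.102, -1.102]
wrist_force: [-0.0, -0.2, 1.2]
gripper_width: 0.75
```

arm_command(
  plan=[
    {"linear":[0,0,0],"rotation":[0,0,0],"grip":0.75},
    {"linear":[0,0,0],"rotation":[0,0,0],"grip":0.75},
    {"linear":[0,0,0],"rotation":[0,0,0],"grip":0.75},
  ],
)

```text
time_s: 3.8
tool_pos: [456.2, 130.0, 251.3]
ee_rot: [-1.274, 1.1, -1.102]
wrist_force: [0.3, 0.5, -0.3]
gripper_width: 0.748
```

```bash
python3 - <<'E'
from h import *
go(455,130,250,8.3)
im,P=wpts("wrist"); np.save("P2.npy",P); cv2.imwrite("pics/w2.png",im[:,:,::-1])
for o in ("tube","rod","block"):
    print(o,[(np.round(r['centre'],1),round(r['confidence'],2)) for r in imaging.tip_of("wrist",o)[:2]])
m=imaging.cut_out("wrist","tube")
for r in m[:2]:
    Q=P[r['mask']]; Q=Q[~np.isnan(Q).any(1)]; T=Q[(Q[:,2]>55)&(Q[:,2]<66)]
    print(r['confidence'],len(Q),len(T), np.median(T,0) if len(T) else 0, cv2.minEnclosingCircle(T[:,:2].astype(np.float32)) if len(T) else 0)
E
```

```text
lin [-0.2  1.3 -1.2] rot [-0.07  0.04  0.03] at [456.2 130.  251.3] t 3.8 F [ 0.26  0.45 -0.31] g 0.748
tube [(array([450. , 182.3,   2.9]), 0.64), (array([510.4, 317.7,   1.9]), 0.44)]
rod [(array([513.4, 318.7,  -0. ]), 0.56)]
block [(array([5.813e+02, 2.164e+02, 5.000e-01]), 0.78)]
0.84 1322 1304 [452.18790048 179.6517466   59.07454399] ((452.1372985839844, 179.5609893798828), 18.415206909179688)
0.64 519 114 [512.0515722  309.08043761  62.76293819] ((512.5233764648438, 311.5446472167969), 8.884621620178223)
```

View pics/w2.png

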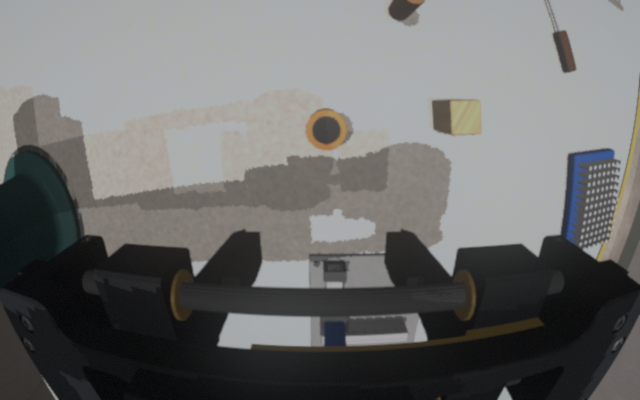

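```bash
python3 -c "
from h import *
go(452.1,179.6,150,8.3);go(452.1,179.6,87,8.3)"
```

```text
lin [-49.5 101.1   3. ] rot [-0.05 -0.    0.  ] at [456.2 130.1 251.1] t 4.05 F [ 0.43 -0.5   0.61] g 0.754
lin [-49.5 164.1   2.9] rot [-0.05 -0.    0.  ] at [456.2 130.1 251.1] t 4.05 F [ 0.43 -0.5   0.61] g 0.754
```

arm_command(
  plan=[
    {"linear":[-49.5,30,3],"rotation":[0,0,0],"grip":0.75},
    {"linear":[-49.5,75,3],"rotation":[0,0,0],"grip":0.75},
    {"linear":[-49.5,110,3],"rotation":[0,0,0],"grip":0.75},
    {"linear":[-49.5,140,3],"rotation":[0,0,0],"grip":0.75},
    {"linear":[-49.5,164,3],"rotation":[0,0,0],"grip":0.75},
  ],
)

```text
time_s: 4.55
tool_pos: [450.7, 180.0, 84.8]
ee_rot: [-1.276, 1.102, -1.1]
wrist_force: [-0.7, 0.1, -0.9]
gripper_width: 0.75
```

arm_command(
  plan=[
    {"linear":[0,0,0],"rotation":[0,0,0],"grip":0.75},
    {"linear":[0,0,0],"rotation":[0,0,0],"grip":0.3},
    {"linear":[0,0,0],"rotation":[0,0,0],"grip":0.3},
    {"linear":[0,0,0],"rotation":[0,0,0],"grip":0.3},
    {"linear":[0,0,0],"rotation":[0,0,0],"grip":0.3},
  ],
  grip_force=10,
)

```text
time_s: 5.05
tool_pos: [452.3, 180.9, 88.1]
ee_rot: [-1.273, 1.099, -1.101]
wrist_force: [1.9, 0.4, 5.3]
gripper_width: 0.418
```

```bash
python3 - <<'E'
from h import *
go(452.1,179.6,87,8.3)
im,P=wpts("wrist"); np.save("P3.npy",P); cv2.imwrite("pics/w3.png",im[:,:,::-1])
E
```

```text
lin [ 1.3  1.1 -0.4] rot [-0.16  0.12 -0.03] at [452.3 180.9  88.1] t 5.05 F [1.87 0.36 5.31] g 0.418
```

View pics/w3.png

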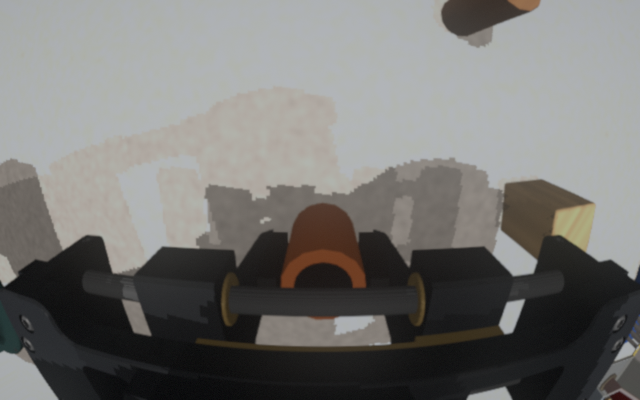

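arm_command(
  plan=[
    {"linear":[0,-40,0],"rotation":[0,0,0],"grip":0.3},
    {"linear":[0,-85,0],"rotation":[0,0,0],"grip":0.3},
    {"linear":[0,-130,0],"rotation":[0,0,0],"grip":0.3},
    {"linear":[20,-150,0],"rotation":[0,0,0],"grip":0.3},
    {"linear":[60,-150,10],"rotation":[0,0,0],"grip":0.3},
  ],
)

```text
time_s: 5.6
tool_pos: [471.7, 124.2, 241.8]
ee_rot: [-1.269, 1.092, -1.1]
wrist_force: [0.5, -0.2, -1.4]
gripper_width: 0.416
```

```bash
python3 -c "
from h import *
go(573.4,-124.8,238,8.3)"
```

```text
lin [261.5   3.9  63.1] rot [-0.52  0.34 -0.09] at [471.7 124.2 241.8] t 5.6 F [ 0.48 -0.22 -1.39] g 0.416
```

arm_command(
  plan=[
    {"linear":[45,0,11],"rotation":[0,0,0],"grip":0.3},
    {"linear":[90,0,22],"rotation":[0,0,0],"grip":0.3},
    {"linear":[135,0,33],"rotation":[0,0,0],"grip":0.3},
    {"linear":[180,0,44],"rotation":[0,0,0],"grip":0.3},
    {"linear":[225,0,55],"rotation":[0,0,0],"grip":0.3},
  ],
)

```text
time_s: 6.1
tool_pos: [557.5, -93.6, 237.0]
ee_rot: [-1.275, 1.1, -1.101]
wrist_force: [-0.5, 0.8, 0.2]
gripper_width: 0.417
```

arm_command(
  plan=[
    {"linear":[36,0,8],"rotation":[0,0,0],"grip":0.3},
    {"linear":[36,0,8],"rotation":[0,0,0],"grip":0.3},
    {"linear":[36,0,8],"rotation":[0,0,0],"grip":0.3},
    {"linear":[36,0,8],"rotation":[0,0,0],"grip":0.3},
    {"linear":[36,0,8],"rotation":[0,0,0],"grip":0.3},
  ],
)

```text
time_s: 6.6
tool_pos: [570.0, -124.9, 236.6]
ee_rot: [-1.276, 1.1, -1.099]
wrist_force: [-0.7, -0.2, -0.6]
gripper_width: 0.42
```

```bash
python3 - <<'E'
from h import *
go(573.4,-124.8,150,8.3)
im,P=wpts("wrist"); np.save("P4.npy",P); cv2.imwrite("pics/w4.png",im[:,:,::-1])
go(573.4,-124.8,150,8.3)
E
```

```text
lin [ 0.4 86.6  3.4] rot [ 0.02  0.21 -0.02] at [ 570.  -124.9  236.6] t 6.6 F [-0.65 -0.21 -0.62] g 0.42
lin [ 0.4 86.6  3.4] rot [ 0.01  0.22 -0.02] at [ 570.  -124.9  236.6] t 6.65 F [-0.67  0.17 -0.36] g 0.414
```

View pics/w4.png

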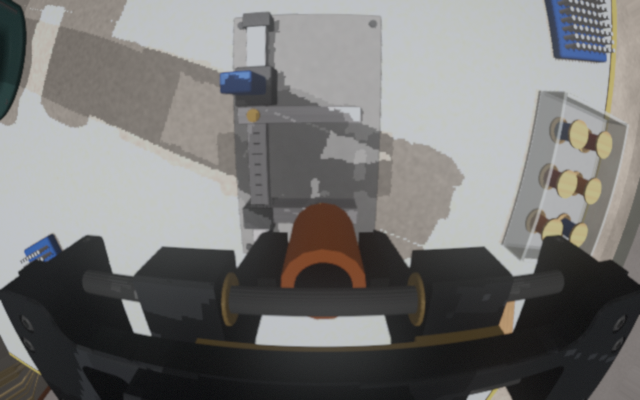

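```bash
python3 - <<'E'
from h import *
P=np.load("P4.npy"); im=cv2.imread("pics/w4.png").astype(int)
c,s=np.cos(np.radians(8.3)),np.sin(np.radians(8.3))
D=P[...,:2]-[548.1,-90.5]; X=D@np.array([c,s]);Y=D@np.array([-s,c]);Z=P[...,2]
reg=np.zeros(Z.shape,bool);reg[10:252,200:400]=1
J=reg&(Z>40)&(Z<48)&(X>-20)&(X<45)
for n,a in (("anvil",J&(Y<-40)),("jaw",J&(Y>0)),):
    print(n,a.sum(),np.round(np.percentile(Y[a],[2,50,98]),1),np.polyfit(X[a],Y[a],1))
pl=reg&(Z>4)&(Z<11); print("plate X",np.percentile(X[pl],[.5,99.5]))
o=(im[...,2]>im[...,0]+40)&(np.mgrid[:400,:640][1]>280)&(np.mgrid[:400,:640][1]<370)&(np.mgrid[:400,:640][0]>200)&(np.mgrid[:400,:640][0]<290)&(Z>100)
print("tube",o.sum(),np.percentile(X[o],[1,50,99]),np.percentile(Y[o],[1,50,99]),np.percentile(Z[o],[1,50,99]))
from scipy.optimize import least_squares
x,y,z=X[o],Y[o],Z[o]; k=z<np.percentile(z,85)
f=least_squares(lambda q:np.hypot(x[k]-q[0],y[k]-q[1])-18.4,[20,-38],loss='soft_l1').x;print(f)
E
```

```text
anvil 309 [-76.1 -65.8 -60.7] [ 5.40349736e-02 -6.66053812e+01]
jaw 1241 [19.1 26.3 33.4] [9.72247335e-04 2.62792500e+01]
plate X [-74.28104529  73.96539688]
tube 4288 [ 0.21452591 16.88662605 33.46513616] [-38.21708402 -23.67544564 -20.05039019] [152.21098084 198.07798919 208.27311154]
[ 16.8258635  -39.15081026]
```

arm_command(
  plan=[
    {"linear":[-1,30,3.4],"rotation":[0,0.2,0],"grip":0.3},
    {"linear":[-1,65,3.4],"rotation":[0,0.2,0],"grip":0.3},
    {"linear":[-1,95,3.4],"rotation":[0,0.2,0],"grip":0.3},
    {"linear":[-1,120,3.4],"rotation":[0,0.2,0],"grip":0.3},
    {"linear":[-1,132,3.4],"rotation":[0,0.2,0],"grip":0.3},
  ],
)

```text
time_s: 7.15
tool_pos: [571.8, -123.3, 102.1]
ee_rot: [-1.276, 1.105, -1.099]
wrist_force: [0.5, -0.2, -0.8]
gripper_width: 0.421
```

arm_command(
  plan=[
    {"linear":[0,3,0],"rotation":[0,0,0],"grip":0.3},
    {"linear":[0,6,0],"rotation":[0,0,0],"grip":0.3},
    {"linear":[0,8,0],"rotation":[0,0,0],"grip":0.3},
    {"linear":[0,8,0],"rotation":[0,0,0],"grip":0.3},
  ],
)

```text
time_s: 7.55
tool_pos: [574.5, -124.9, 97.8]
ee_rot: [-1.273, 1.101, -1.104]
wrist_force: [0.3, 0.1, -0.8]
gripper_width: 0.414
```

```bash
python3 -c "
from h import *
go(573.4,-124.8,95,8.3)
print(manip.get_state()['torque'])"
```

```text
lin [-0.3  2.8 -1.1] rot [-0.11 -0.07  0.04] at [ 574.5 -124.9   97.8] t 7.55 F [ 0.32  0.08 -0.78] g 0.414
[-0.03672258 -0.09682396 -0.00500225]
```

arm_command(
  plan=[
    {"linear":[0,0.5,0],"rotation":[0,0,0],"grip":0.3},
    {"linear":[0,1,0],"rotation":[0,0,0],"grip":0.3},
    {"linear":[0,1.5,0],"rotation":[0,0,0],"grip":0.3},
    {"linear":[0,1.5,0],"rotation":[0,0,0],"grip":0.3},
    {"linear":[0,1.5,0],"rotation":[0,0,0],"grip":0.3},
  ],
)

```text
time_s: 8.05
tool_pos: [574.1, -125.0, 96.1]
ee_rot: [-1.273, 1.102, -1.104]
wrist_force: [-2.2, 1.2, 6.2]
gripper_width: 0.415
```

arm_command(
  plan=[
    {"linear":[0,0.5,0],"rotation":[0,0,0],"grip":0.3},
    {"linear":[0,1,0],"rotation":[0,0,0],"grip":0.3},
    {"linear":[0,1,0],"rotation":[0,0,0],"grip":0.3},
    {"linear":[0,1,0],"rotation":[0,0,0],"grip":0.3},
  ],
)

```text
time_s: 8.45
tool_pos: [574.1, -124.9, 96.0]
ee_rot: [-1.273, 1.102, -1.103]
wrist_force: [-4.3, 1.3, 11.8]
gripper_width: 0.416
```

arm_command(
  plan=[
    {"linear":[0,-1.6,0],"rotation":[0,0,0],"grip":0.3},
    {"linear":[0,-1.6,0],"rotation":[0,0,0],"grip":0.5},
    {"linear":[0,-1.6,0],"rotation":[0,0,0],"grip":0.6},
    {"linear":[0,-1.6,0],"rotation":[0,0,0],"grip":0.6},
    {"linear":[0,-1.6,0],"rotation":[0,0,0],"grip":0.6},
  ],
)

```text
time_s: 8.95
tool_pos: [573.5, -124.7, 95.4]
ee_rot: [-1.274, 1.103, -1.102]
wrist_force: [-0.9, 0.5, -0.2]
gripper_width: 0.6
```

```bash
python3 - <<'E'
from h import *
im,P=wpts("wrist"); cv2.imwrite("pics/w5.png",im[:,:,::-1])
go(573.4,-124.8,150,8.3)
E
```

```text
lin [  0.1 -54.6  -0.2] rot [ 0.02 -0.08 -0.01] at [ 573.6 -124.7   95.4] t 9.0 F [ 0.56 -0.11 -0.12] g 0.599
```

View pics/w5.png

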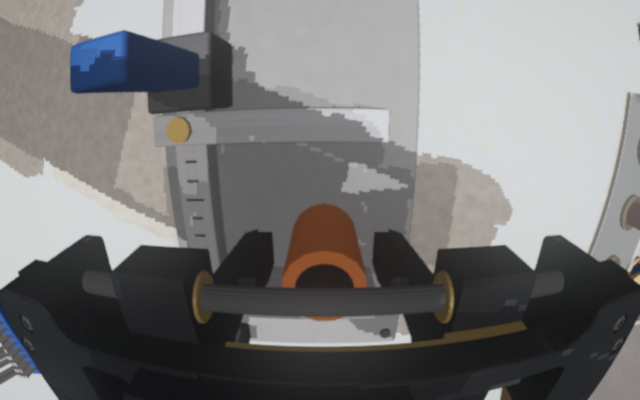

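arm_command(
  plan=[
    {"linear":[0,-15,0],"rotation":[0,0,0],"grip":0.6},
    {"linear":[0,-50,0],"rotation":[0,0,0],"grip":0.6},
    {"linear":[0,-95,0],"rotation":[0,0,0],"grip":0.6},
    {"linear":[0,-140,0],"rotation":[0,0,0],"grip":0.6},
    {"linear":[0,-150,0],"rotation":[0,0,0],"grip":0.6},
  ],
)

```text
time_s: 9.5
tool_pos: [576.9, -125.5, 253.8]
ee_rot: [-1.268, 1.093, -1.111]
wrist_force: [0.7, 0.3, 0.4]
gripper_width: 0.595
```

```bash
python3 - <<'E'
from h import *
go(495.9,-44.1,245,-81.7)
E
```

```text
lin [-92.2   7.6 -68.6] rot [-0.7  89.92 -0.29] at [ 576.9 -125.5  253.8] t 9.5 F [0.67 0.35 0.4 ] g 0.595
```

arm_command(
  plan=[
    {"linear":[-20,4,-15],"rotation":[0,90,0],"grip":0.6},
    {"linear":[-50,4,-35],"rotation":[0,90,0],"grip":0.6},
    {"linear":[-80,4,-55],"rotation":[0,90,0],"grip":0.6},
    {"linear":[-92,4,-67],"rotation":[0,90,0],"grip":0.6},
    {"linear":[-92,4,-67],"rotation":[0,90,0],"grip":0.6},
  ],
)

```text
time_s: 10.0
tool_pos: [491.9, -41.7, 241.5]
ee_rot: [-0.857, 1.645, -1.643]
wrist_force: [-0.4, -0.4, -1.1]
gripper_width: 0.599
```

```bash
python3 - <<'E'
from h import *
go(495.9,-44.1,245,-81.7)
E
```

```text
lin [-0.4 -3.5  4.6] rot [ 0.08 46.69  0.06] at [491.9 -41.7 241.5] t 10.0 F [-0.37 -0.42 -1.14] g 0.599
```

arm_command(
  plan=[
    {"linear":[0,0,4],"rotation":[0,46.7,0],"grip":0.6},
    {"linear":[0,0,4],"rotation":[0,46.7,0],"grip":0.6},
    {"linear":[0,0,4],"rotation":[0,46.7,0],"grip":0.6},
    {"linear":[0,0,4],"rotation":[0,46.7,0],"grip":0.6},
    {"linear":[0,0,4],"rotation":[0,46.7,0],"grip":0.6},
  ],
)

```text
time_s: 10.5
tool_pos: [497.2, -45.5, 241.8]
ee_rot: [-0.221, 2.112, -2.112]
wrist_force: [-1.2, -0.3, 0.0]
gripper_width: 0.596
```

arm_command(
  plan=[
    {"linear":[0,0,0],"rotation":[0,3.7,0],"grip":0.6},
    {"linear":[0,0,0],"rotation":[0,3.7,0],"grip":0.6},
    {"linear":[0,0,0],"rotation":[0,3.7,0],"grip":0.6},
  ],
)

```text
time_s: 10.8
tool_pos: [497.3, -45.5, 241.8]
ee_rot: [-0.163, 2.143, -2.143]
wrist_force: [-0.5, 0.3, -0.8]
gripper_width: 0.601
```

```bash
cat > m.py <<'E'
from h import *
import sys
def frame(P):
    c,s=np.cos(np.radians(8.3)),np.sin(np.radians(8.3))
    D=P[...,:2]-[548.1,-90.5]; return D@np.array([c,s]),D@np.array([-s,c]),P[...,2]
E
python3 - <<'E'
from m import *
go(495.9,-44.1,127,-81.7)
im,P=wpts("wrist"); np.save("P6.npy",P); cv2.imwrite("pics/w6.png",im[:,:,::-1])
X,Y,Z=frame(P)
k=(Z>97)&(Z<108)&(abs(X+45)<25)&(Y>30)&(Y<80); print("post",k.sum(),np.percentile(X[k],[2,50,98]),np.percentile(Y[k],[2,50,98]))
k=(Z>63)&(Z<73)&(abs(X-20)<28)&(Y<0)&(Y>-70); print("tube",k.sum(),np.percentile(X[k],[1,99]),np.percentile(Y[k],[1,99]),np.median(Z[k]))
k=(Z>41)&(Z<47)&(X>-20)&(X<48);
for a in (k&(Y>0),k&(Y<-50)): print(np.percentile(Y[a],[2,50,98]),np.polyfit(X[a],Y[a],1),a.sum())
E
```

```text
lin [  1.2 114.8  -1.6] rot [0.   0.38 0.01] at [497.3 -45.5 241.8] t 10.8 F [-0.49  0.3  -0.76] g 0.601
post 641 [-55.77684999 -43.90868566 -33.08348128] [45.04621903 52.5930229  60.15029253]
tube 1337 [ 4.20040105 38.14993673] [-56.03636643 -21.59549074] 67.00754571041887
[ 19.1162036   26.59041618 401.155204  ] [ 0.3368097  37.22024545] 1269
[-76.11469629 -69.35496823 -60.90806122] [-1.60221320e-02 -6.88106917e+01] 914
```

View pics/w6.png

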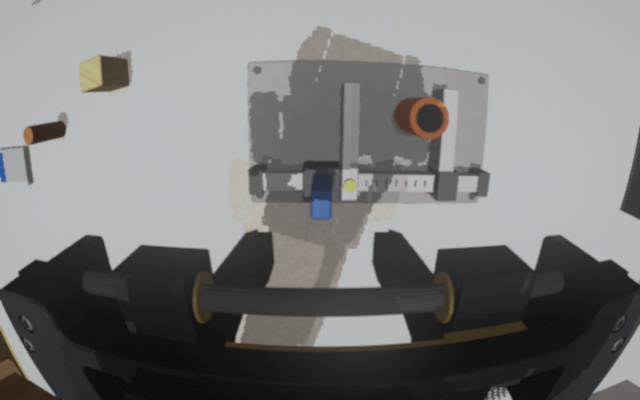

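arm_command(
  plan=[
    {"linear":[1.3,40,-1],"rotation":[0,0.4,0],"grip":0.6},
    {"linear":[1.3,75,-1],"rotation":[0,0.4,0],"grip":0.6},
    {"linear":[1.3,100,-1],"rotation":[0,0.4,0],"grip":0.6},
    {"linear":[1.3,115,-1],"rotation":[0,0.4,0],"grip":0.6},
    {"linear":[1.3,115,-1],"rotation":[0,0.4,0],"grip":0.6},
  ],
)

```text
time_s: 11.35
tool_pos: [493.9, -44.5, 124.1]
ee_rot: [-0.161, 2.151, -2.148]
wrist_force: [-0.4, -0.7, 0.5]
gripper_width: 0.601
```

arm_command(
  plan=[
    {"linear":[0,0,0],"rotation":[0,0,0],"grip":0.3},
    {"linear":[0,0,0],"rotation":[0,0,0],"grip":0.15},
    {"linear":[0,0,0],"rotation":[0,0,0],"grip":0.1},
    {"linear":[0,0,0],"rotation":[0,0,0],"grip":0.1},
    {"linear":[0,0,0],"rotation":[0,0,0],"grip":0.1},
  ],
  grip_force=25,
)

```text
time_s: 11.85
tool_pos: [496.5, -44.6, 127.5]
ee_rot: [-0.152, 2.147, -2.147]
wrist_force: [0.9, -0.1, 3.0]
gripper_width: 0.182
```

```bash
cat > st.py <<'E'
from m import *
s=manip.get_state();c,w=np.cos(np.radians(8.3)),np.sin(np.radians(8.3))
F=s['wrist_force'];print("Fx_c %.2f Fy_c %.2f Fz %.2f"%(F[0]*c+F[1]*w,-F[0]*w+F[1]*c,F[2]),"t",s['time_s'],"g",s['gripper_width'],"TCP frame",[float(np.round(v,2)) for v in frame(s['tool_pos'])])
E
python3 st.py; python3 - <<'E'
from m import *
go(495.9,-44.8,127,-81.7)
E
```

```text
Fx_c 0.90 Fy_c -0.28 Fz 3.04 t 11.85 g 0.1823443098708117 TCP frame [-44.4, 52.83, 127.52]
lin [0.7 0.5 0.1] rot [ 0.   -0.13 -0.08] at [496.5 -44.6 127.5] t 11.85 F [ 0.93 -0.15  3.04] g 0.182
```

arm_command(
  plan=[
    {"linear":[0,0,5],"rotation":[0,0,0],"grip":0.1},
    {"linear":[0,0,13],"rotation":[0,0,0],"grip":0.1},
    {"linear":[0,0,21],"rotation":[0,0,0],"grip":0.1},
    {"linear":[0,0,28],"rotation":[0,0,0],"grip":0.1},
    {"linear":[0,0,32],"rotation":[0,0,0],"grip":0.1},
  ],
)

```text
time_s: 12.35
tool_pos: [501.1, -76.5, 127.5]
ee_rot: [-0.152, 2.148, -2.146]
wrist_force: [-0.8, 4.4, 5.7]
gripper_width: 0.187
```

```bash
python3 st.py
```

```text
Fx_c -0.15 Fy_c 4.46 Fz 5.70 t 12.35 g 0.18664976619109486 TCP frame [-44.47, 20.68, 127.48]
```

arm_command(
  plan=[
    {"linear":[0,0,1],"rotation":[0,0,0],"grip":0.1},
    {"linear":[0,0,2],"rotation":[0,0,0],"grip":0.1},
    {"linear":[0,0,3],"rotation":[0,0,0],"grip":0.1},
    {"linear":[0,0,4],"rotation":[0,0,0],"grip":0.1},
    {"linear":[0,0,4.5],"rotation":[0,0,0],"grip":0.1},
  ],
)

```text
time_s: 12.85
tool_pos: [501.7, -80.6, 127.5]
ee_rot: [-0.152, 2.148, -2.146]
wrist_force: [-0.9, 5.1, 6.3]
gripper_width: 0.177
```

```bash
python3 st.py;  python3 - <<'E'
from m import *
im,P=wpts("wrist"); np.save("P7.npy",P); cv2.imwrite("pics/w7.png",im[:,:,::-1])
E
python3 st.py
```

```text
Fx_c -0.17 Fy_c 5.21 Fz 6.30 t 12.85 g 0.17661763679581685 TCP frame [-44.45, 16.52, 127.5]
Fx_c 0.14 Fy_c 4.44 Fz 6.37 t 12.9 g 0.18097835046425373 TCP frame [-44.48, 16.48, 127.48]
```

View pics/w7.png

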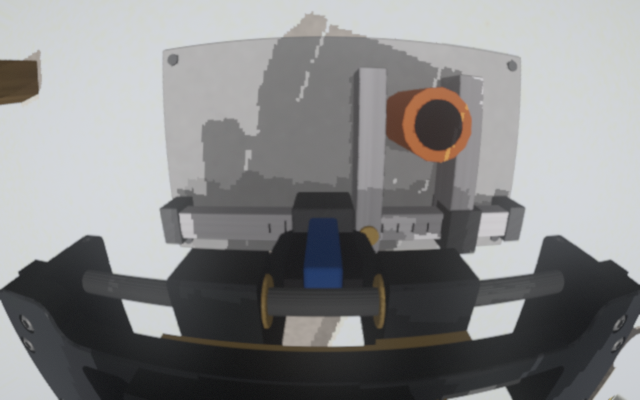

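arm_command(
  plan=[
    {"linear":[0,0,0.8],"rotation":[0,0,0],"grip":0.1},
    {"linear":[0,0,1.6],"rotation":[0,0,0],"grip":0.1},
    {"linear":[0,0,2.4],"rotation":[0,0,0],"grip":0.1},
    {"linear":[0,0,3.2],"rotation":[0,0,0],"grip":0.1},
    {"linear":[0,0,4],"rotation":[0,0,0],"grip":0.1},
  ],
)

```text
time_s: 13.4
tool_pos: [502.3, -84.4, 127.5]
ee_rot: [-0.152, 2.148, -2.146]
wrist_force: [-0.9, 5.0, 6.2]
gripper_width: 0.179
```

```bash
cat > av.py <<'E'
from m import *
import sys
c,w=np.cos(np.radians(8.3)),np.sin(np.radians(8.3))
L=[];Yt=[]
for i in range(int(sys.argv[1]) if len(sys.argv)>1 else 6):
    s=manip.get_state();F=s['wrist_force'];L.append(-F[0]*w+F[1]*c);Yt.append(frame(s['tool_pos'])[1]); imaging.snapshot("scene")
print("Fy mean %.2f sd %.2f Y %.2f sd %.2f t %.2f"%(np.mean(L),np.std(L),np.mean(Yt),np.std(Yt),s['time_s']))
E
python3 av.py
```

```text
Fy mean 5.05 sd 0.50 Y 12.56 sd 0.04 t 13.65
```

arm_command(
  plan=[
    {"linear":[0,0,0.3],"rotation":[0,0,0],"grip":0.1},
    {"linear":[0,0,0.6],"rotation":[0,0,0],"grip":0.1},
    {"linear":[0,0,0.9],"rotation":[0,0,0],"grip":0.1},
    {"linear":[0,0,1.2],"rotation":[0,0,0],"grip":0.1},
    {"linear":[0,0,1.2],"rotation":[0,0,0],"grip":0.1},
  ],
)

```text
time_s: 14.2
tool_pos: [502.5, -85.6, 127.5]
ee_rot: [-0.152, 2.148, -2.146]
wrist_force: [-0.7, 5.0, 6.4]
gripper_width: 0.175
```

```bash
python3 av.py
```

```text
Fy mean 5.16 sd 0.64 Y 11.44 sd 0.01 t 14.45
```

arm_command(
  plan=[
    {"linear":[0,0,0.2],"rotation":[0,0,0],"grip":0.1},
    {"linear":[0,0,0.4],"rotation":[0,0,0],"grip":0.1},
    {"linear":[0,0,0.5],"rotation":[0,0,0],"grip":0.1},
    {"linear":[0,0,0.5],"rotation":[0,0,0],"grip":0.1},
  ],
)

```text
time_s: 14.9
tool_pos: [502.5, -86.1, 127.5]
ee_rot: [-0.152, 2.148, -2.146]
wrist_force: [-1.0, 4.8, 5.5]
gripper_width: 0.182
```

```bash
python3 av.py
```

```text
Fy mean 5.30 sd 0.51 Y 10.97 sd 0.01 t 15.15
```

arm_command(
  plan=[
    {"linear":[0,0,0.2],"rotation":[0,0,0],"grip":0.1},
    {"linear":[0,0,0.4],"rotation":[0,0,0],"grip":0.1},
    {"linear":[0,0,0.4],"rotation":[0,0,0],"grip":0.1},
  ],
)

```text
time_s: 15.5
tool_pos: [502.6, -86.4, 127.5]
ee_rot: [-0.152, 2.148, -2.146]
wrist_force: [-0.7, 4.5, 7.3]
gripper_width: 0.181
```

```bash
python3 av.py
```

```text
Fy mean 5.21 sd 0.48 Y 10.58 sd 0.01 t 15.75
```

arm_command(
  plan=[
    {"linear":[0,0,0.2],"rotation":[0,0,0],"grip":0.1},
    {"linear":[0,0,0.4],"rotation":[0,0,0],"grip":0.1},
    {"linear":[0,0,0.4],"rotation":[0,0,0],"grip":0.1},
  ],
)

```text
time_s: 16.1
tool_pos: [502.6, -86.7, 127.5]
ee_rot: [-0.152, 2.149, -2.146]
wrist_force: [-1.2, 6.4, 6.2]
gripper_width: 0.18
```

```bash
python3 av.py
```

```text
Fy mean 5.91 sd 0.50 Y 10.35 sd 0.01 t 16.35
```

arm_command(
  plan=[
    {"linear":[0,0,0.2],"rotation":[0,0,0],"grip":0.1},
    {"linear":[0,0,0.4],"rotation":[0,0,0],"grip":0.1},
    {"linear":[0,0,0.4],"rotation":[0,0,0],"grip":0.1},
  ],
)

```text
time_s: 16.7
tool_pos: [502.6, -86.9, 127.5]
ee_rot: [-0.152, 2.149, -2.145]
wrist_force: [0.2, 7.0, 5.8]
gripper_width: 0.178
```

```bash
python3 av.py
```

```text
Fy mean 7.21 sd 0.32 Y 10.12 sd 0.01 t 16.95
```

arm_command(
  plan=[
    {"linear":[0,0,0.2],"rotation":[0,0,0],"grip":0.1},
    {"linear":[0,0,0.4],"rotation":[0,0,0],"grip":0.1},
    {"linear":[0,0,0.4],"rotation":[0,0,0],"grip":0.1},
  ],
)

```text
time_s: 17.3
tool_pos: [502.7, -87.1, 127.5]
ee_rot: [-0.152, 2.15, -2.145]
wrist_force: [-0.8, 7.9, 6.1]
gripper_width: 0.174
```

```bash
python3 av.py 10; python3 - <<'E'
from m import *
im,P=wpts("wrist"); np.save("P8.npy",P); cv2.imwrite("pics/w8.png",im[:,:,::-1])
E
```

```text
Fy mean 7.85 sd 0.47 Y 9.91 sd 0.01 t 17.75
```

View pics/w8.png

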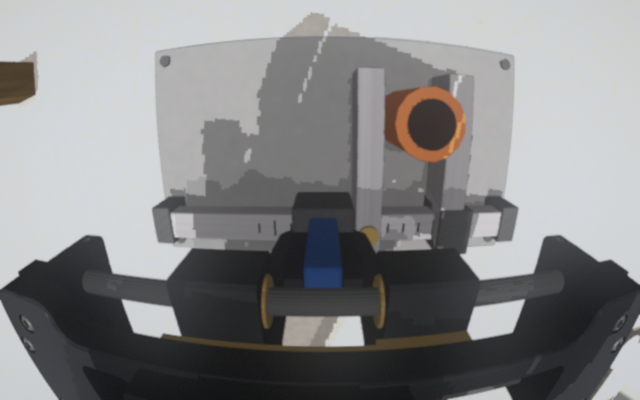

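arm_command(
  plan=[
    {"linear":[0,0,0.2],"rotation":[0,0,0],"grip":0.1},
    {"linear":[0,0,0.3],"rotation":[0,0,0],"grip":0.1},
    {"linear":[0,0,0.3],"rotation":[0,0,0],"grip":0.1},
  ],
)

```text
time_s: 18.15
tool_pos: [502.7, -87.2, 127.5]
ee_rot: [-0.152, 2.15, -2.145]
wrist_force: [-1.7, 7.2, 7.2]
gripper_width: 0.177
```

```bash
python3 av.py 10
```

```text
Fy mean 8.10 sd 0.41 Y 9.77 sd 0.01 t 18.60
```

arm_command(
  plan=[
    {"linear":[0,0,0],"rotation":[0,0,0],"grip":0.3},
    {"linear":[0,0,0],"rotation":[0,0,0],"grip":0.45},
    {"linear":[0,0,0],"rotation":[0,0,0],"grip":0.5},
    {"linear":[0,0,0],"rotation":[0,0,0],"grip":0.5},
  ],
)

```text
time_s: 19.05
tool_pos: [502.2, -88.7, 126.5]
ee_rot: [-0.154, 2.147, -2.148]
wrist_force: [-0.2, -0.5, 0.4]
gripper_width: 0.495
```

```bash
python3 st.py; python3 av.py 4
```

```text
Fx_c -0.22 Fy_c -0.45 Fz 0.40 t 19.05 g 0.4953946644337526 TCP frame [-45.19, 8.4, 126.46]
Fy mean -0.53 sd 0.41 Y 8.46 sd 0.04 t 19.20
```

arm_command(
  plan=[
    {"linear":[0,-10,0],"rotation":[0,0,0],"grip":0.5},
    {"linear":[0,-40,0],"rotation":[0,0,0],"grip":0.5},
    {"linear":[0,-80,0],"rotation":[0,0,0],"grip":0.5},
    {"linear":[0,-110,0],"rotation":[0,0,0],"grip":0.5},
    {"linear":[0,-120,0],"rotation":[0,0,0],"grip":0.5},
  ],
)

```text
time_s: 19.75
tool_pos: [504.4, -88.9, 251.5]
ee_rot: [-0.145, 2.142, -2.146]
wrist_force: [0.3, -0.0, 0.1]
gripper_width: 0.498
```

arm_command(
  plan=[
    {"linear":[0,0,0],"rotation":[0,0,0],"grip":0.5},
    {"linear":[0,0,0],"rotation":[0,0,0],"grip":0.5},
  ],
)

```text
time_s: 19.95
tool_pos: [501.6, -88.3, 245.6]
ee_rot: [-0.155, 2.149, -2.148]
wrist_force: [-0.2, -0.3, -0.3]
gripper_width: 0.5
```

```bash
python3 - <<'E'
from m import *
im,P=wpts("wrist"); cv2.imwrite("pics/w9.png",im[:,:,::-1])
X,Y,Z=frame(P); ok=np.zeros(Z.shape,bool);ok[:230]=1
k=ok&(Z>97)&(Z<108)&(abs(X+45)<25)&(Y>-20)&(Y<40); print("post",k.sum(),np.percentile(X[k],[2,50,98]),np.percentile(Y[k],[2,50,98]))
k=ok&(Z>63)&(Z<73)&(abs(X-20)<28)&(Y<0)&(Y>-70); print("tube",k.sum(),np.percentile(X[k],[1,99]),np.percentile(Y[k],[1,99]),np.median(Z[k]))
k=ok&(Z>41)&(Z<47)&(X>-20)&(X<48);
for a in (k&(Y>-30)&(Y<5),k&(Y<-58)&(Y>-80)): print(np.percentile(Y[a],[2,50,98]),np.polyfit(X[a],Y[a],1),a.sum())
for o in ("rod","block","jaw_tip","post_top"): print(o,[(np.round(r['centre'],1),round(r['confidence'],2)) for r in imaging.tip_of("wrist",o)[:1]])
sm,_=imaging.snapshot("scene"); cv2.imwrite("pics/s9.png",sm[:,:,::-1])
E
python3 st.py
```

```text
post 617 [-56.1415166  -43.90717039 -33.62717369] [ 2.09091543  9.7578754  16.84071506]
tube 1416 [ 4.28056387 38.24594878] [-58.69965719 -25.14968195] 67.11681568940449
[-23.8461545  -16.46903244  -9.0379485 ] [ 1.16053497e-02 -1.67305843e+01] 1184
[-76.12238079 -69.12737227 -60.81235887] [-1.94407249e-02 -6.86651372e+01] 1047
rod [(array([510.3, 320.2,   0.6]), 0.89)]
block [(array([584.2, 217.9,  -5.1]), 0.61)]
jaw_tip [(array([602.5, -97.4,  44.7]), 0.7)]
post_top [(array([499.4, -81.4, 101. ]), 0.59)]
Fx_c -0.19 Fy_c -0.66 Fz -0.39 t 20.25 g 0.4988299721126678 TCP frame [-45.6, 8.9, 245.3]
```

View pics/w9.png

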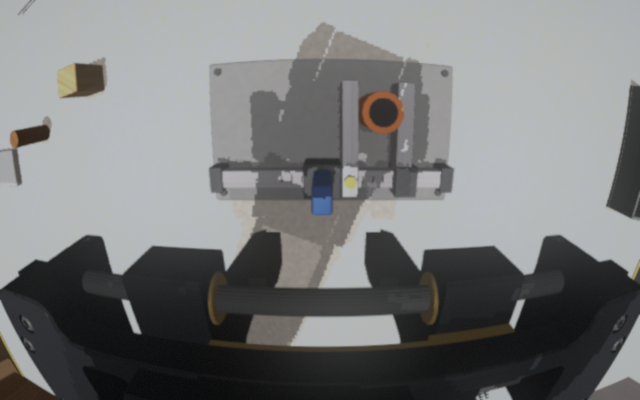

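View pics/s9.png

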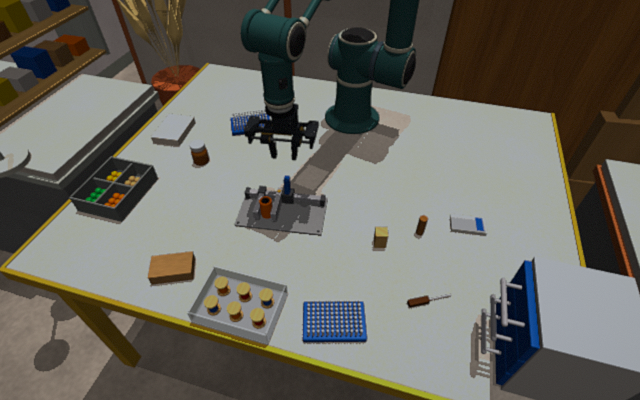

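```bash
python3 -c "
from h import *
print(manip.finish_job())"
```

```text
the job is handed in; nothing more can be done
None
```

The tube is standing on the caliper's base plate, lightly held between both jaws. The arm has let go and is lifted clear. I handed the job in at about 20 s of the 64 s allowed.

- **Tube:** I picked it up, stood it on the plate about 3 mm from the fixed jaw and released it. It ended at about caliper x = +21 mm, with its top 67 mm above the table (68 mm expected).
- **Squeeze:** Sliding the carriage by the blue post took about 5.1 N, and I stopped when the force reached 8.1 N, which leaves about 3 N on the tube. The travel after contact (about 0.7 mm) and the jaw's lean after release (about 0.011 rad, limit 0.02) both suggest about 3.2 to 3.4 N. The lean is a rough figure: the fixed jaw, which cannot lean, also read about 0.02 rad off in the same picture.
- **After release:** The post stayed where I left it (9.76 mm against 9.77 mm before), so the carriage did not spring back. The jaws read about 37 mm apart, in line with 36.7 mm measured by the gripper.
- **Other things:** In the last pictures the rod and block are within a few millimetres of where they were first found, which is the detector's accuracy. The case, jar and awl look unmoved, but I did not re-measure them.

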